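Set the spring punch on the pencilled handle hole

TASK

Lift the steel spring-loaded centre punch out of its pocket in the plastic tray and set its point on the pencilled cross on the white drawer front, where the handle's second screw hole is to go (the first is already drilled). Hold the punch upright there and lean on it lightly, so that the spring is about half taken up but the punch does not go off, and finish like that, still gripping it and pressing, while I check the position. Touch the point down only on the cross so the front is not scratched, and leave the bradawl in its pocket and the mallet and the loose handles where they lie.

Things in the scene. Friction and masses are not known exactly. Their poses are not given: they have to be found in the camera images.
- punch: spring-loaded centre punch, a bare steel rod, about 0.13 kg, upright in an outer pocket of the tray, its shoulder 29 mm above the tray's underside. Origin on its axis at the flat lower shoulder where the point comes out; z up the axis. Body 14 mm thick from z = 0 to 82 mm (30 to 82 mm stand free of the pocket), cap 17 mm thick up to 100 mm; point 5 mm thick, down to z = -20 mm when fully out.
- punch_point (a joint): how far the punch's point is pushed into the body, in m: 0 = fully out (20 mm showing). A spring resists with 3 N at the start of the travel and 0.7 N more per mm (6.5 N at 5 mm). The punch goes off at 9.5 mm.
- punch_tip (a point): the very tip of the punch's point, on the punch's axis (moves with the point)
- front: white drawer front, 220 x 180 x 18 mm, 0.55 kg, lying loose and flat on the brown MDF board (its top at z = 12 mm). Origin at the centre of its underside, x along the length. A drilled 6 mm hole lies at x = -64 mm, the pencilled cross at x = +64 mm, both at y = 0. A grey plastic corner protector sits on the corner at x = -110, y = +90 mm, 3 mm higher than the face.
- mark (a point): the centre of the pencilled cross, on the top face of the drawer front (30 mm above the floorboards, z = 30 mm)
- tray: grey pull-out plastic tray, 250 x 200 x 60 mm, on the MDF board, immovable; origin at the centre of its underside, x along the length. A block across its -x end has three round pockets 16 mm wide at x = -85 mm, y = -50, 0, +50 mm; block top 59 mm above the underside. The middle pocket is empty; punch and bradawl stand in the outer two, either way round.
- bradawl: bradawl with a pear-shaped wooden handle 29 mm thick and a brass ferrule, in the other outer pocket, its top 117 mm above the tray's underside; origin on its axis at the seat in the pocket. To be left alone.
- mallet: wooden mallet lying on the board; origin under the middle of the head (80 x 120 x 60 mm), the handle runs 260 mm along +x from there. To be left alone.
- handle_a: chrome bar handle, 148 mm long along y, 10 mm thick, lying flat with its two legs reaching 30 mm to +x; origin under the middle of the bar. To be left alone.
- handle_b: the other, identical chrome bar handle, lying flat; origin and axes as handle_a. To be left alone.

How it is judged:
By the outcome, as a careful person would: the job done as asked, in the order asked, and still so for the second after the job is handed in, while the arm keeps its last pose, push and grip.
It also fails if it takes over 48 s, if anything falls off the work surface, if the arm or the gripper's body presses on something with over 40 N, if the wrist force passes 120 N, or if a joint passes its speed limit or range.

ROBOT

A 6-joint arm with a two-finger parallel gripper is mounted at the origin on the work surface. World frame = base frame: x ahead of the robot, y to its left, z up, the work surface at z = 0. Lengths are in m, angles in rad, forces in N, time in s.
With the tool pointing down it reaches from about 0.35 to 0.975 m from the base axis. Payload 4.9 kg.
Tool frame: the origin (TCP) lies on the centre line of the jaws, within the pads' length; the fingertips stand 19 mm ahead of it and the grasp point (between the pads) is the TCP; z points along the fingers, y is the line along which they close (so a half turn about z gives the same grasp; the last joint's range is limited). The gripper opens to 85 mm and grips with 20 to 120 N. Pads are 22 mm wide; open, the fingers measure 114 mm over their backs; the gripper's body (76 mm by 85 mm) begins 54 mm behind the grasp point. The pads swing forward as they close: fully open they stand 13 mm farther back than shut.
Start: joints at [0.984, 0.053, 1.613, -0, 1.476, -0.119], TCP at [0.282, 0.558, 0.25] pointing down, gripper open.
Joint ranges: [-3.01, 3.01], [-1.01, 2.22], [0.06, 2.58], [-1.02, 4.17], [0.09, 2.62], [-3.14, 3.14]. Speed limits (rad/s): [2.57, 2.57, 3.14, 3.14, 3.14, 3.14].

INTERFACE

Orientations are given as a 3x3 rotation matrix whose columns are the frame's x, y, z axes.
In Python, from cell import arm gives the robot as it stands.
- The arm moves only by the tool send_rows, never from a script. Its argument "rows" is a list of rows, each an object of numbers: "x", "y", "z": the shift along the tool's x, y, z scaled (see below); "rx", "ry", "rz": the turn, a rotation vector about the tool's x, y, z scaled (see below); "grip": the opening, from 0 (shut) to 1 (fully open). In form: [{"x": .., "y": .., "z": .., "rx": .., "ry": .., "rz": .., "grip": ..}, ...]. A call has 1 to 5 rows; each row is the pose to reach, as a shift and turn from the pose commanded when the call began, along the tool's axes at that moment; what a row does not reach only later rows make up. The controller multiplies each number of a shift by 0.2 m and each number of a turn by 30 degrees. A row lasts 1/12 s, in which the tool goes at most 41.7 mm and 7.16 degrees, less where a joint would pass 70% of its speed; a pose out of reach is approached as far as the arm can. A call with a number of a shift or a turn outside -1 to 1 is refused whole. A call with a gripper value outside its range is refused whole. The fingers move at their own pace and stop on an object; "newtons" is the grip in N (left out, the last holds). Time passes only in rows, so rows that repeat a pose let the fingers close. It gives the time, the measured TCP pose, the force, the opening and the grip force at its end, in the units of the state.
- arm.sense(): the state, without advancing time (a new reading comes with each control period).
- arm.camera(name): name is "scene" or "side" or "wrist"; returns the picture (400x640x3 uint8, red, green, blue); there is no depth.
- arm.camera_params(name): a dict with "vertical_fov" (degrees; the focal length in pixels is half the picture's height over the tangent of half this angle, whatever the lens; pixels are square), "cx", "cy" (the principal point, pixels), "cam_to_world" (4x4, takes a point from camera to world coordinates). Camera axes: x right, y down, z forward; pixel columns grow to the right and rows downward; lengths in m; the calibration is good to about 2 mm. A picture is of the moment at which its call begins: read the wrist's pose just before it. camera_params takes no time and is no camera call; for the wrist camera it gives the pose at the moment of the call.
- arm.finish_job(): hands the job in; it is judged then, once.
The state is a dict: "time_s": time; "joints": joint angles; "joint_vel": joint speeds; "joint_torque": joint torques, N m; "tool_pos": TCP position; "tool_rot": TCP orientation; "wrist_force": force on the tool from outside, world axes, zero at the start; "moment": the same for the moment, N m; "opening": finger opening in m; "finger_force": force on a finger pad.
Only numpy, scipy, OpenCV 4.12 (cv2) and the standard library are available. Lean on these libraries where they do the work, as an engineer would, in place of code of your own. Each camera call takes 0.05 s, during which the arm holds its last target. There are 200 camera calls.

## Working session

There is one attempt and no reset: what is moved stays moved. The work goes in short steps, Python scripts to look and compute and a tool call to move; the robot and the scene stay as the last step left them, time stands still between calls to the robot, and variables do not carry over. Pictures are saved under pics/ and viewed, at most 10 in all, crops included, and the job is handed in when it is done.

Besides the shell and the picture viewer there is one more tool, called after "Request:" as a command line: name --argument value ..., lists and objects as JSON in quotes. send_rows: Moves the arm, as the interface text tells. Its arguments: {"type":"object","properties":{"rows":{"type":"array","items":{"type":"object","properties":{"x":{"type":"number"},"y":{"type":"number"},"z":{"type":"number"},"rx":{"type":"number"},"ry":{"type":"number"},"rz":{"type":"number"},"grip":{"type":"number"}}}},"newtons":{"type":"number"}},"required":["rows"]}

```bash
ls; mkdir -p pics; cat > h.py <<'E'
import numpy as np, cv2
from cell import arm
def K(p): return 200/np.tan(np.radians(p["vertical_fov"])/2)
def ray(p,u,v):
    T=np.array(p["cam_to_world"]); f=K(p)
    d=T[:3,:3]@np.array([(u-p["cx"])/f,(v-p["cy"])/f,1.]); return T[:3,3],d/np.linalg.norm(d)
def onz(p,u,v,z):
    o,d=ray(p,u,v); return o+d*(z-o[2])/d[2]
def tri(rs):
    A=sum(np.eye(3)-np.outer(d,d) for o,d in rs); b=sum((np.eye(3)-np.outer(d,d))@o for o,d in rs)
    x=np.linalg.solve(A,b); return x,[np.linalg.norm((np.eye(3)-np.outer(d,d))@(x-o)) for o,d in rs]
def proj(p,X):
    T=np.linalg.inv(np.array(p["cam_to_world"])); c=T[:3,:3]@np.asarray(X)+T[:3,3]; f=K(p)
    return p["cx"]+f*c[0]/c[2],p["cy"]+f*c[1]/c[2]
def snap(n,name):
    p=arm.camera_params(n); im=arm.camera(n); cv2.imwrite(f"pics/{name}.png",im[:,:,::-1]); return p,im
E
python3 - <<'E'
from h import *
ims=[]
for n in ("scene","side","wrist"):
    p,im=snap(n,n+"0"); print(n,p)
E
```

```text
pics
scene {'vertical_fov': 44.341158049297135, 'cx': 315.36953851024805, 'cy': 201.0847621743135, 'cam_to_world': array([[-0.32949666,  0.69066773, -0.64374687,  1.30888192],
       [ 0.94415567,  0.24205822, -0.22355733,  0.24913895],
       [ 0.00142039, -0.68145866, -0.73185523,  0.85121674],
       [ 0.        ,  0.        ,  0.        ,  1.        ]])}
side {'vertical_fov': 47.310002688510764, 'cx': 320.6507731841448, 'cy': 200.14250566395322, 'cam_to_world': array([[ 0.82867256, -0.43367742,  0.35387241,  0.27768025],
       [-0.55972317, -0.63816459,  0.52863591, -0.49529315],
       [-0.00342862, -0.63613666, -0.77156879,  0.76994068],
       [ 0.        ,  0.        ,  0.        ,  1.        ]])}
wrist {'vertical_fov': 66.6799866797543, 'cx': 316.4715184634276, 'cy': 200.78394684578566, 'cam_to_world': array([[ 0.45057255,  0.85238716,  0.26536864,  0.21418543],
       [ 0.89273758, -0.42954004, -0.13606971,  0.5911852 ],
       [-0.00199762,  0.29821383, -0.954497  ,  0.37342623],
       [ 0.        ,  0.        ,  0.        ,  1.        ]])}
```

View pics/scene0.png

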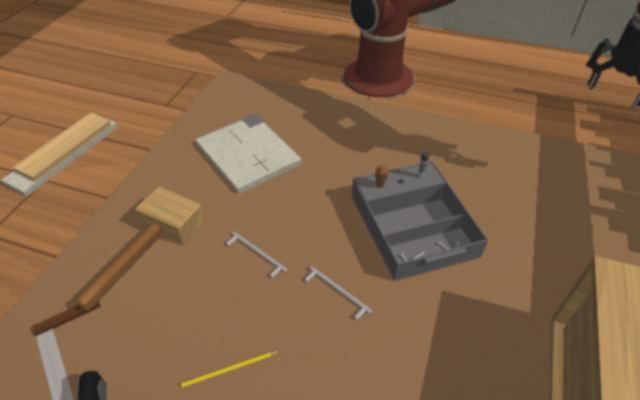

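View pics/side0.png

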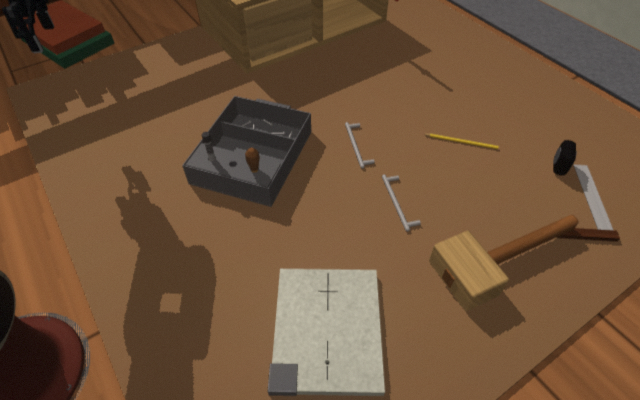

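The scene view shows the punch in the tray's far right pocket (cap at about 425,156), the bradawl at (381,175) and the cross at about (261,161), on a white front at (248,150). In the side view the punch cap is at (206,136), the bradawl at (252,155), the cross at (328,291) and the hole at (327,361).

```bash
python3 - <<'E'
from h import *
ps=arm.camera_params("scene");pd=arm.camera_params("side")
for n,a,b in (("cap",(424.5,156),(206.5,137)),("cross",(261,161),(328,291)),("brad",(381,170),(252,152)),("hole",(236,136),(327,362)),("emptypocket",(402,181.5),(232.5,163.5))):
    print(n,tri([ray(ps,*a),ray(pd,*b)]))
print(onz(ps,261,161,.03),onz(pd,328,291,.03),onz(pd,327,362,.03))
print("cap side at .14",onz(ps,425,155,.141),onz(pd,206,134,.141))
im=cv2.imread("pics/scene0.png"); a=cv2.resize(im[130:200,350:460],None,fx=5,fy=5,interpolation=cv2.INTER_CUBIC)
im=cv2.imread("pics/side0.png"); b=cv2.resize(im[120:190,180:290],None,fx=5,fy=5,interpolation=cv2.INTER_CUBIC)
cv2.imwrite("pics/crop.png",cv2.resize(np.vstack([a,b]),(471,600)))
print(arm.sense())
E
```

```text
cap (array([0.47058547, 0.21072661, 0.13285445]), [np.float64(0.00015635895429837562), np.float64(0.00015635895429849008)])
cross (array([ 0.5073788 , -0.1723408 ,  0.03347717]), [np.float64(0.0011779126292702285), np.float64(0.001177912629270224)])
brad (array([0.53165942, 0.13039256, 0.12087283]), [np.float64(0.001175915666279575), np.float64(0.0011759156662795103)])
hole (array([ 0.43464206, -0.2753196 ,  0.02806556]), [np.float64(0.0009177855731381485), np.float64(0.0009177855731380447)])
emptypocket (array([0.4999752 , 0.17485247, 0.06945035]), [np.float64(0.0006378490522083827), np.float64(0.0006378490522082246)])
[ 0.50308837 -0.17329317  0.03      ] [ 0.50909393 -0.17184158  0.03      ] [ 0.43474755 -0.27665802  0.03      ]
cap side at .14 [0.47669228 0.21148599 0.141     ] [0.47104006 0.21064908 0.141     ]
{'time_s': 0.15, 'joints': array([ 9.83976815e-01,  5.32517063e-02,  1.61397603e+00, -2.16525252e-05,
        1.47602054e+00, -1.18983892e-01]), 'joint_vel': array([ 0.00048793, -0.00184502, -0.00367265, -0.00261314,  0.00193398,
        0.00117964]), 'joint_torque': array([ 3.68780875e-04, -3.94243097e+01, -3.70722377e+01, -1.24356366e-04,
        4.67880978e-03,  7.53106207e-06]), 'tool_pos': array([0.28158611, 0.55745752, 0.24931813]), 'tool_rot': array([[-8.92547271e-01,  4.50952949e-01, -8.98793908e-04],
       [ 4.50953810e-01,  8.92546205e-01, -1.39058149e-03],
       [ 1.75128270e-04, -1.64647425e-03, -9.99998629e-01]]), 'wrist_force': array([-0.45066083, -0.12729714, -0.19694585]), 'moment': array([ 0.04591972,  0.02804134, -0.04358043]), 'finger_force': 0.0, 'opening': 0.0852860257670011}
```

View pics/crop.png

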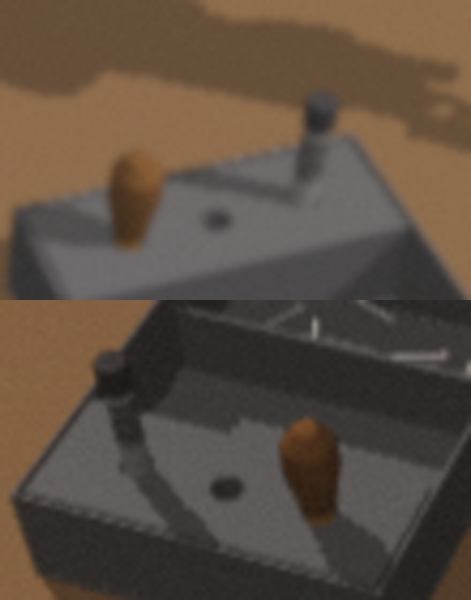

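The crop confirms it: the dark-capped steel rod is the punch and the wooden pear is the bradawl, 100 mm apart as they should be. I'm moving above the punch now.

Request:
send_rows --rows '[{"x":-0.8,"y":-0.55,"grip":1},{"x":-0.8,"y":-0.55,"grip":1},{"x":-0.8,"y":-0.55,"grip":1},{"x":-0.8,"y":-0.55,"grip":1},{"x":-0.8,"y":-0.55,"grip":1}]'

```text
invalid input at $.rows[0]: expected keys x, y, z, rx, ry, rz, grip
```

Request:
send_rows --rows '[{"x":-0.83,"y":-0.57,"grip":1},{"x":-0.83,"y":-0.57,"grip":1},{"x":-0.83,"y":-0.57,"grip":1},{"x":-0.83,"y":-0.57,"grip":1},{"x":-0.83,"y":-0.57,"grip":1}]'

```text
invalid input at $.rows[0]: expected keys x, y, z, rx, ry, rz, grip
```

```bash
cat >> h.py <<'E'
def delta(target):
    s=arm.sense(); R=s["tool_rot"]; d=R.T@(np.asarray(target)-s["tool_pos"]); return s["tool_pos"],d,d/0.2
E
python3 - <<'E'
from h import *
print(delta([.471,.2105,.25])); s=arm.sense(); print(s["tool_rot"],s["joints"],s["time_s"])
p,im=snap("wrist","w1")
for z in (.041,.141): print(proj(p,[.471,.2105,z]))
print(proj(p,s["tool_pos"]))
E
```

```text
(array([0.28158611, 0.55745752, 0.24931813]), array([-0.32552254, -0.22425999, -0.00036965]), array([-1.62761272, -1.12129995, -0.00184823]))
[[-8.92547271e-01  4.50952949e-01 -8.98793908e-04]
 [ 4.50953810e-01  8.92546205e-01 -1.39058149e-03]
 [ 1.75128270e-04 -1.64647425e-03 -9.99998629e-01]] [ 9.83976815e-01  5.32517063e-02  1.61397603e+00 -2.16525252e-05
  1.47602054e+00 -1.18983892e-01] 0.15
(np.float64(161.04218828392828), np.float64(397.6713093111289))
(np.float64(117.49603792538352), np.float64(479.1556719318538))
(np.float64(317.4045341381081), np.float64(275.92915372243806))
```

View pics/w1.png

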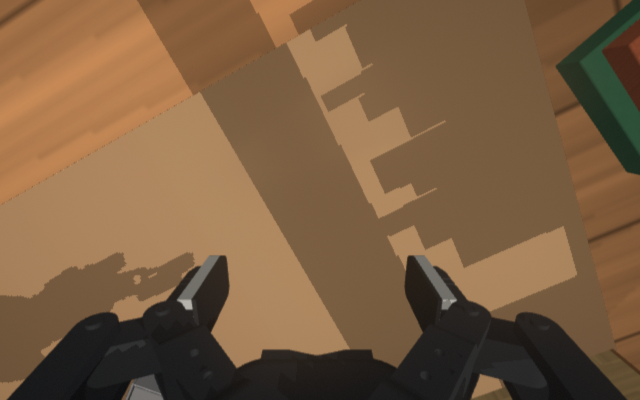

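The moves were refused because every row needs all its keys, so this wrist picture is from the start pose. It shows the fingers at about (205,290) and (430,290), and bare board. I'm resending the moves in full.

Request:
send_rows --rows '[{"x":-0.8,"y":-0.55,"z":0,"rx":0,"ry":0,"rz":0,"grip":1},{"x":-0.8,"y":-0.55,"z":0,"rx":0,"ry":0,"rz":0,"grip":1},{"x":-0.8,"y":-0.55,"z":0,"rx":0,"ry":0,"rz":0,"grip":1},{"x":-0.8,"y":-0.55,"z":0,"rx":0,"ry":0,"rz":0,"grip":1},{"x":-0.8,"y":-0.55,"z":0,"rx":0,"ry":0,"rz":0,"grip":1}]'

```text
time_s: 0.62
tool_pos: [0.376, 0.3848, 0.25]
tool_rot: [[-0.892, 0.452, 0.0], [0.452, 0.892, -0.001], [-0.001, -0.001, -1.0]]
wrist_force: [0.7, -0.2, 0.3]
opening: 0.0854
finger_force: 0.0
```

Request:
send_rows --rows '[{"x":-0.83,"y":-0.57,"z":0,"rx":0,"ry":0,"rz":0,"grip":1},{"x":-0.83,"y":-0.57,"z":0,"rx":0,"ry":0,"rz":0,"grip":1},{"x":-0.83,"y":-0.57,"z":0,"rx":0,"ry":0,"rz":0,"grip":1},{"x":-0.83,"y":-0.57,"z":0,"rx":0,"ry":0,"rz":0,"grip":1},{"x":-0.83,"y":-0.57,"z":0,"rx":0,"ry":0,"rz":0,"grip":1}]'

```text
time_s: 1.03
tool_pos: [0.4725, 0.2085, 0.2503]
tool_rot: [[-0.892, 0.452, 0.0], [0.452, 0.892, -0.0], [-0.001, -0.0, -1.0]]
wrist_force: [0.8, 0.5, -0.1]
opening: 0.0852
finger_force: 0.0
```

```bash
python3 - <<'E'
from h import *
print(delta([.471,.2105,.25])); s=arm.sense(); print(s["tool_rot"],s["joints"],s["time_s"])
p,im=snap("wrist","w2")
for z in (.071,.123,.141): print(proj(p,[.471,.2105,z]))
print(proj(p,s["tool_pos"]))
E
```

```text
(array([0.47250497, 0.20845117, 0.25030683]), array([0.00226842, 0.00114794, 0.00030548]), array([0.01134208, 0.00573968, 0.00152738]))
[[-8.92128404e-01  4.51781705e-01  4.49983716e-04]
 [ 4.51781594e-01  8.92128513e-01 -3.29239512e-04]
 [-5.50187691e-04 -9.04295606e-05 -9.99999845e-01]] [ 2.71528835e-01 -2.10963736e-01  1.86176980e+00 -4.39281973e-04
  1.49044141e+00 -8.30470859e-01] 1.0333
(np.float64(318.0494240101705), np.float64(180.39629289404675))
(np.float64(318.3339826493171), np.float64(194.57989528526744))
(np.float64(318.4593742361351), np.float64(200.82994067473166))
(np.float64(317.3873146740797), np.float64(275.95291658572273))
```

View pics/w2.png

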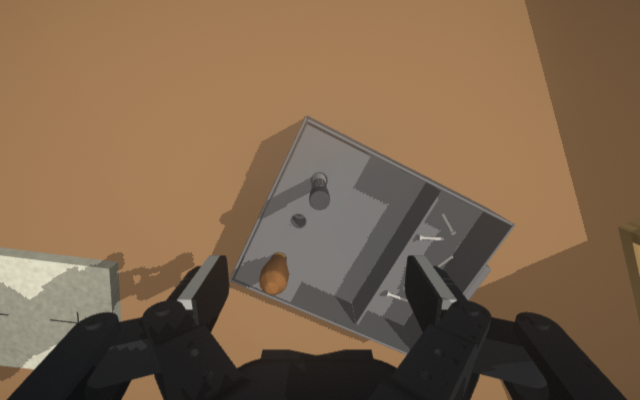

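The punch cap is at (319,200) in the wrist view, within a pixel of the predicted (318.5,200.8). I'm descending around it.

Request:
send_rows --rows '[{"x":0.011,"y":0.006,"z":0.2,"rx":0,"ry":0,"rz":0,"grip":1},{"x":0.011,"y":0.006,"z":0.4,"rx":0,"ry":0,"rz":0,"grip":1},{"x":0.011,"y":0.006,"z":0.55,"rx":0,"ry":0,"rz":0,"grip":1},{"x":0.011,"y":0.006,"z":0.55,"rx":0,"ry":0,"rz":0,"grip":1}]'

```text
time_s: 1.42
tool_pos: [0.4653, 0.2115, 0.1325]
tool_rot: [[-0.892, 0.451, -0.014], [0.451, 0.892, -0.004], [0.01, -0.01, -1.0]]
wrist_force: [-1.0, -0.9, -1.8]
opening: 0.0857
finger_force: 0.0
```

```bash
python3 - <<'E'
from h import *
print(delta([.471,.2105,.098]))
p,im=snap("wrist","w3")
for z in (.071,.123,.141): print(proj(p,[.471,.2105,z]))
cv2.imwrite("pics/w3c.png",cv2.resize(im[100:350,170:470,::-1],None,fx=2,fy=2))
E
```

```text
(array([0.46532924, 0.21145736, 0.13247654]), array([-0.00585002,  0.00203417,  0.03439979]), array([-0.0292501 ,  0.01017086,  0.17199893]))
(np.float64(320.6191193744343), np.float64(234.57938428298752))
(np.float64(320.9676909636586), np.float64(275.73030385913364))
(np.float64(321.14848326543773), np.float64(297.0738949620618))
```

View pics/w3c.png

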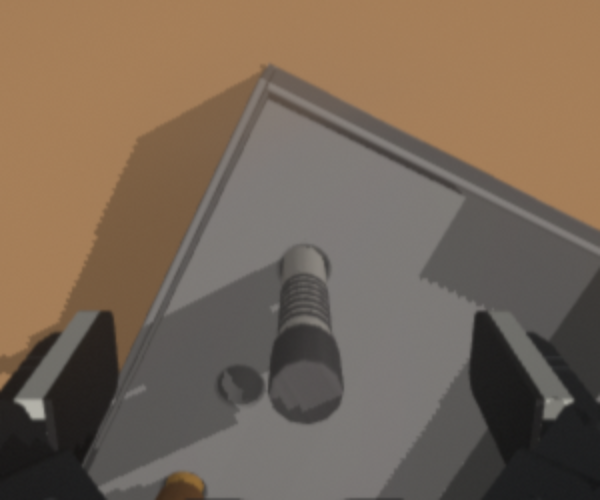

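The cap top is at about (323,295) in full-frame pixels against a predicted (321,297), so the position is good to about 1 mm. The fingers straddle it cleanly. I'm letting the arm settle before going on.

Request:
send_rows --rows '[{"x":0,"y":0,"z":0,"rx":0,"ry":0,"rz":0,"grip":1},{"x":0,"y":0,"z":0,"rx":0,"ry":0,"rz":0,"grip":1}]'

```text
time_s: 1.63
tool_pos: [0.472, 0.2137, 0.1433]
tool_rot: [[-0.893, 0.451, 0.004], [0.451, 0.893, 0.001], [-0.003, 0.003, -1.0]]
wrist_force: [-0.1, 0.4, -0.1]
opening: 0.0852
finger_force: 0.0
```

```bash
python3 - <<'E'
from h import *
print(delta([.4703,.2118,.098]),arm.sense()["tool_rot"])
E
```

```text
(array([0.472019  , 0.21368633, 0.14327282]), array([ 0.00083667, -0.00259985,  0.04526237]), array([ 0.00418335, -0.01299923,  0.22631185])) [[-0.89271111  0.45060788  0.00440567]
 [ 0.4506169   0.89271653  0.00127207]
 [-0.00335981  0.00312086 -0.99998949]]
```

Request:
send_rows --rows '[{"x":0.006,"y":0.004,"z":0.05,"rx":0,"ry":0,"rz":0,"grip":1},{"x":0.006,"y":0.004,"z":0.12,"rx":0,"ry":0,"rz":0,"grip":1},{"x":0.006,"y":0.004,"z":0.18,"rx":0,"ry":0,"rz":0,"grip":1},{"x":0.006,"y":0.004,"z":0.2,"rx":0,"ry":0,"rz":0,"grip":1},{"x":0.006,"y":0.004,"z":0.21,"rx":0,"ry":0,"rz":0,"grip":1}]'

```text
time_s: 2.05
tool_pos: [0.4692, 0.2142, 0.0975]
tool_rot: [[-0.893, 0.451, -0.001], [0.451, 0.893, -0.0], [0.001, -0.001, -1.0]]
wrist_force: [-0.8, -0.5, 0.1]
opening: 0.0853
finger_force: 0.0
```

Request:
send_rows --rows '[{"x":0,"y":0,"z":0,"rx":0,"ry":0,"rz":0,"grip":1},{"x":0,"y":0,"z":0,"rx":0,"ry":0,"rz":0,"grip":1},{"x":0,"y":0,"z":0,"rx":0,"ry":0,"rz":0,"grip":1},{"x":0,"y":0,"z":0,"rx":0,"ry":0,"rz":0,"grip":1}]'

```text
time_s: 2.38
tool_pos: [0.4701, 0.2144, 0.099]
tool_rot: [[-0.893, 0.451, 0.001], [0.451, 0.893, 0.0], [-0.001, 0.001, -1.0]]
wrist_force: [-0.5, 0.0, 0.7]
opening: 0.0856
finger_force: 0.0
```

```bash
python3 - <<'E'
from h import *
print(delta([.4703,.2118,.098]),arm.sense()["tool_rot"])
E
```

```text
(array([0.47014737, 0.21435679, 0.09901734]), array([-0.00128834, -0.00221409,  0.00101658]), array([-0.0064417 , -0.01107046,  0.00508288])) [[-8.92535488e-01  4.50975507e-01  1.22279152e-03]
 [ 4.50976219e-01  8.92535888e-01  3.72497428e-04]
 [-9.23398095e-04  8.83917069e-04 -9.99999183e-01]]
```

Request:
send_rows --rows '[{"x":-0.006,"y":-0.011,"z":0.003,"rx":0,"ry":0,"rz":0,"grip":1},{"x":-0.006,"y":-0.011,"z":0.003,"rx":0,"ry":0,"rz":0,"grip":1},{"x":-0.006,"y":-0.011,"z":0.003,"rx":0,"ry":0,"rz":0,"grip":0.4},{"x":-0.006,"y":-0.011,"z":0.003,"rx":0,"ry":0,"rz":0,"grip":0.25},{"x":-0.006,"y":-0.011,"z":0.003,"rx":0,"ry":0,"rz":0,"grip":0.25}]' --newtons 60

```text
time_s: 2.8
tool_pos: [0.4697, 0.2117, 0.0977]
tool_rot: [[-0.893, 0.451, 0.0], [0.451, 0.893, 0.0], [-0.0, 0.0, -1.0]]
wrist_force: [-0.6, 0.5, 0.3]
opening: 0.0515
finger_force: 0.0
```

Request:
send_rows --rows '[{"x":0,"y":0,"z":0,"rx":0,"ry":0,"rz":0,"grip":0.2},{"x":0,"y":0,"z":0,"rx":0,"ry":0,"rz":0,"grip":0.1},{"x":0,"y":0,"z":0,"rx":0,"ry":0,"rz":0,"grip":0},{"x":0,"y":0,"z":0,"rx":0,"ry":0,"rz":0,"grip":0},{"x":0,"y":0,"z":0,"rx":0,"ry":0,"rz":0,"grip":0}]'

```text
time_s: 3.22
tool_pos: [0.4698, 0.2118, 0.0979]
tool_rot: [[-0.893, 0.451, 0.0], [0.451, 0.893, 0.0], [-0.0, 0.0, -1.0]]
wrist_force: [-1.0, -0.4, 0.6]
opening: 0.0127
finger_force: 58.3
```

Request:
send_rows --rows '[{"x":0,"y":0,"z":0,"rx":0,"ry":0,"rz":0,"grip":0},{"x":0,"y":0,"z":0,"rx":0,"ry":0,"rz":0,"grip":0},{"x":0,"y":0,"z":0,"rx":0,"ry":0,"rz":0,"grip":0}]'

```text
time_s: 3.47
tool_pos: [0.4698, 0.2118, 0.0978]
tool_rot: [[-0.893, 0.451, 0.0], [0.451, 0.893, 0.0], [-0.0, 0.0, -1.0]]
wrist_force: [-0.6, 0.1, 0.8]
opening: 0.0125
finger_force: 58.3
```

Request:
send_rows --rows '[{"x":0,"y":0,"z":-0.05,"rx":0,"ry":0,"rz":0,"grip":0},{"x":0,"y":0,"z":-0.12,"rx":0,"ry":0,"rz":0,"grip":0},{"x":0,"y":0,"z":-0.22,"rx":0,"ry":0,"rz":0,"grip":0},{"x":0,"y":0,"z":-0.3,"rx":0,"ry":0,"rz":0,"grip":0},{"x":0,"y":0,"z":-0.35,"rx":0,"ry":0,"rz":0,"grip":0}]'

```text
time_s: 3.88
tool_pos: [0.4703, 0.2118, 0.1701]
tool_rot: [[-0.893, 0.451, 0.002], [0.451, 0.893, 0.0], [-0.002, 0.001, -1.0]]
wrist_force: [1.1, 0.3, -0.5]
opening: 0.0129
finger_force: 58.8
```

Request:
send_rows --rows '[{"x":0,"y":0,"z":-0.1,"rx":0,"ry":0,"rz":0,"grip":0},{"x":0,"y":0,"z":-0.25,"rx":0,"ry":0,"rz":0,"grip":0},{"x":0,"y":0,"z":-0.35,"rx":0,"ry":0,"rz":0,"grip":0},{"x":0,"y":0,"z":-0.4,"rx":0,"ry":0,"rz":0,"grip":0},{"x":0,"y":0,"z":-0.4,"rx":0,"ry":0,"rz":0,"grip":0}]'

```text
time_s: 4.3
tool_pos: [0.4709, 0.212, 0.2507]
tool_rot: [[-0.893, 0.451, 0.005], [0.451, 0.893, 0.001], [-0.004, 0.003, -1.0]]
wrist_force: [0.2, 0.2, -0.1]
opening: 0.0125
finger_force: 58.8
```

```bash
python3 - <<'E'
from h import *
print(delta([.506,-.1725,.25]),arm.sense())
E
```

```text
(array([0.4708805 , 0.21201626, 0.25072614]), array([-0.20472994, -0.32737157,  0.00040533]), array([-1.02364969, -1.63685785,  0.00202667])) {'time_s': 4.3, 'joints': array([ 2.78928849e-01, -2.14351571e-01,  1.86395661e+00, -9.11135857e-05,
        1.48706095e+00, -8.24065690e-01]), 'joint_vel': array([ 0.00016139,  0.02838371,  0.05600912,  0.00079007, -0.02551339,
        0.00033917]), 'joint_torque': array([ 3.79238022e-02, -2.80650669e+01, -3.71041489e+01, -3.72990500e-03,
        2.05186405e-01,  1.69078277e-05]), 'tool_pos': array([0.4708805 , 0.21201626, 0.25072614]), 'tool_rot': array([[-0.89255625,  0.45091093,  0.00476124],
       [ 0.45092107,  0.89256293,  0.00126915],
       [-0.00367743,  0.00327973, -0.99998786]]), 'wrist_force': array([ 0.15508326,  0.23067144, -0.09185646]), 'moment': array([-0.03097904, -0.01826873,  0.02742412]), 'finger_force': 58.78310814499855, 'opening': 0.012507506256517604}
```

Request:
send_rows --rows '[{"x":-0.08,"y":-0.13,"z":0,"rx":0,"ry":0,"rz":0,"grip":0},{"x":-0.18,"y":-0.29,"z":0,"rx":0,"ry":0,"rz":0,"grip":0},{"x":-0.28,"y":-0.45,"z":0,"rx":0,"ry":0,"rz":0,"grip":0},{"x":-0.38,"y":-0.61,"z":0,"rx":0,"ry":0,"rz":0,"grip":0},{"x":-0.48,"y":-0.77,"z":0,"rx":0,"ry":0,"rz":0,"grip":0}]'

```text
time_s: 4.72
tool_pos: [0.4847, 0.0295, 0.2453]
tool_rot: [[-0.893, 0.45, -0.003], [0.45, 0.893, 0.0], [0.003, -0.001, -1.0]]
wrist_force: [1.6, -0.9, -1.1]
opening: 0.0127
finger_force: 58.9
```

Request:
send_rows --rows '[{"x":-0.1,"y":-0.16,"z":0,"rx":0,"ry":0,"rz":0,"grip":0},{"x":-0.2,"y":-0.32,"z":0,"rx":0,"ry":0,"rz":0,"grip":0},{"x":-0.3,"y":-0.48,"z":0,"rx":0,"ry":0,"rz":0,"grip":0},{"x":-0.4,"y":-0.64,"z":0,"rx":0,"ry":0,"rz":0,"grip":0},{"x":-0.47,"y":-0.76,"z":0,"rx":0,"ry":0,"rz":0,"grip":0}]'

```text
time_s: 5.13
tool_pos: [0.5002, -0.1495, 0.2452]
tool_rot: [[-0.892, 0.452, -0.003], [0.452, 0.892, 0.001], [0.003, -0.001, -1.0]]
wrist_force: [0.2, -0.1, -1.0]
opening: 0.013
finger_force: 58.9
```

Request:
send_rows --rows '[{"x":-0.05,"y":-0.08,"z":0.1,"rx":0,"ry":0,"rz":0,"grip":0},{"x":-0.07,"y":-0.11,"z":0.25,"rx":0,"ry":0,"rz":0,"grip":0},{"x":-0.07,"y":-0.11,"z":0.37,"rx":0,"ry":0,"rz":0,"grip":0},{"x":-0.07,"y":-0.11,"z":0.45,"rx":0,"ry":0,"rz":0,"grip":0},{"x":-0.07,"y":-0.11,"z":0.45,"rx":0,"ry":0,"rz":0,"grip":0}]'

```text
time_s: 5.55
tool_pos: [0.4998, -0.1714, 0.1504]
tool_rot: [[-0.892, 0.452, -0.011], [0.452, 0.892, 0.006], [0.013, -0.0, -1.0]]
wrist_force: [0.0, 1.3, -2.7]
opening: 0.0125
finger_force: 58.8
```

Request:
send_rows --rows '[{"x":0,"y":0,"z":0,"rx":0,"ry":0,"rz":0,"grip":0},{"x":0,"y":0,"z":0,"rx":0,"ry":0,"rz":0,"grip":0},{"x":0,"y":0,"z":0,"rx":0,"ry":0,"rz":0,"grip":0}]'

```text
time_s: 5.8
tool_pos: [0.5047, -0.1733, 0.1592]
tool_rot: [[-0.893, 0.451, 0.002], [0.451, 0.893, -0.001], [-0.002, -0.0, -1.0]]
wrist_force: [0.9, 0.5, -0.5]
opening: 0.0126
finger_force: 58.8
```

```bash
python3 - <<'E'
from h import *
print(delta([.506,-.1725,.12]))
out=[]
for n in ("scene","side","wrist"):
    p,im=snap(n,n+"4"); s=arm.sense()["tool_pos"]
    c=proj(p,s-[0,0,.08]); u,v=int(c[0])-50,int(c[1])-50; k=50
    if n=="wrist": k=100;u-=50;v-=50
    u=max(0,min(u,640-2*k));v=max(0,min(v,400-2*k)); print(n,u,v,300/k/2*1.3333,c)
    out.append(cv2.resize(im[v:v+2*k,u:u+2*k,::-1],(400,400) if n!="wrist" else (400,400),interpolation=cv2.INTER_CUBIC))
    print(proj(p,s-[0,0,.076]))
cv2.imwrite("pics/c4.png",cv2.resize(np.vstack([np.hstack(out[:2])]),(800,400)))
cv2.imwrite("pics/c4w.png",cv2.resize(out[2],(600,600)))
E
```

```text
(array([ 0.50473288, -0.17325824,  0.15920946]), array([-0.00069188,  0.0012485 ,  0.03921129]), array([-0.00345939,  0.00624249,  0.19605645]))
scene 209 96 3.9999 (np.float64(259.0564396597347), np.float64(146.17576892286695))
(np.float64(258.9183864224235), np.float64(144.89919601528848))
side 276 228 3.9999 (np.float64(326.6663317995191), np.float64(278.9943389902853))
(np.float64(326.6820991945471), np.float64(277.81734538357284))
wrist 217 115 1.99995 (np.float64(317.0882881121467), np.float64(215.56866547185848))
(np.float64(317.0983220952298), np.float64(217.54625101143117))
```

View pics/c4.png

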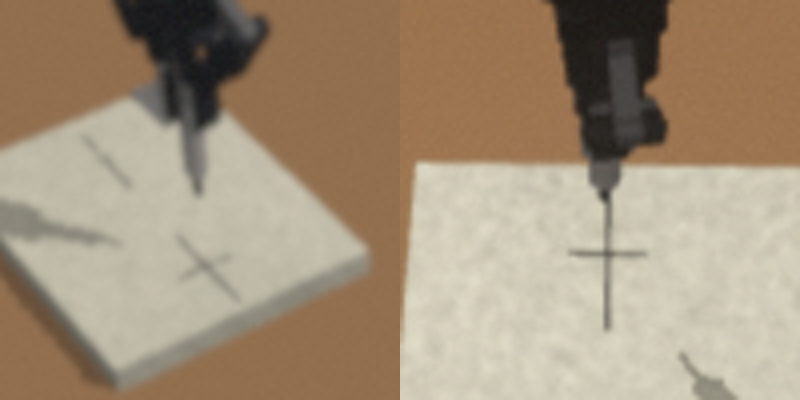

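In the scene view the tip is at (258.5,144.5) and in the side view at (327,277.5). Both are within half a pixel of TCP minus 76 mm, so the punch hangs true in the grip. The cross is at (260.2,162.2) and (327.8,291.2).

```bash
python3 - <<'E'
from h import *
s=arm.sense(); ps=arm.camera_params("scene");pd=arm.camera_params("side")
A=tri([ray(ps,258.5,144.5),ray(pd,327,277.5)]); B=tri([ray(ps,260.25,162.25),ray(pd,327.75,291.25)])
print(s["tool_pos"],A,B,B[0]-A[0]); print(onz(ps,260.25,162.25,.03),onz(pd,327.75,291.25,.03))
c=s["tool_pos"]+B[0]-A[0]; c[2]=.11; print(delta(c))
E
```

```text
[ 0.50466599 -0.1732263   0.15917776] (array([ 0.50518507, -0.17393244,  0.08488452]), [np.float64(0.0001835998571167638), np.float64(0.00018359985711673767)]) (array([ 0.50837634, -0.17260283,  0.0307406 ]), [np.float64(0.0003209344429940585), np.float64(0.0003209344429940971)]) [ 0.00319127  0.00132961 -0.05414392]
[ 0.50789341 -0.1732113   0.03      ] [ 0.50843554 -0.17200166  0.03      ]
(array([ 0.50466599, -0.1732263 ,  0.15917776]), array([-0.00212524,  0.00262473,  0.04918331]), array([-0.0106262 ,  0.01312363,  0.24591656]))
```

View pics/c4w.png

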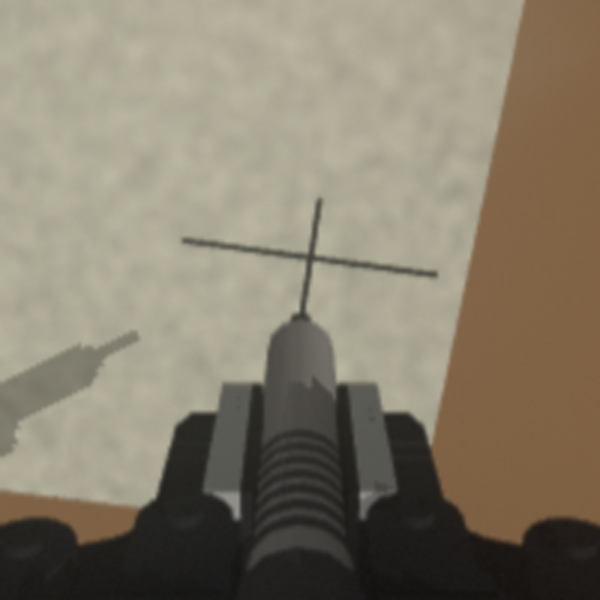

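The wrist view shows the cross at about (321,201) and the tip at about (317,220), upright between the pads. I'm lowering slowly to a hover about 7 mm above the cross.

Request:
send_rows --rows '[{"x":-0.005,"y":0.007,"z":0.03,"rx":0,"ry":0,"rz":0,"grip":0},{"x":-0.01,"y":0.013,"z":0.07,"rx":0,"ry":0,"rz":0,"grip":0},{"x":-0.01,"y":0.013,"z":0.11,"rx":0,"ry":0,"rz":0,"grip":0},{"x":-0.01,"y":0.013,"z":0.14,"rx":0,"ry":0,"rz":0,"grip":0},{"x":-0.01,"y":0.013,"z":0.16,"rx":0,"ry":0,"rz":0,"grip":0}]'

```text
time_s: 6.37
tool_pos: [0.5061, -0.1712, 0.1238]
tool_rot: [[-0.893, 0.451, -0.002], [0.451, 0.893, 0.001], [0.003, -0.0, -1.0]]
wrist_force: [0.3, 0.4, -1.4]
opening: 0.0128
finger_force: 58.8
```

Request:
send_rows --rows '[{"x":0,"y":0,"z":0.02,"rx":0,"ry":0,"rz":0,"grip":0},{"x":0,"y":0,"z":0.04,"rx":0,"ry":0,"rz":0,"grip":0},{"x":0,"y":0,"z":0.055,"rx":0,"ry":0,"rz":0,"grip":0},{"x":0,"y":0,"z":0.065,"rx":0,"ry":0,"rz":0,"grip":0},{"x":0,"y":0,"z":0.065,"rx":0,"ry":0,"rz":0,"grip":0}]'

```text
time_s: 6.78
tool_pos: [0.5066, -0.1716, 0.1122]
tool_rot: [[-0.893, 0.451, -0.001], [0.451, 0.893, 0.0], [0.001, -0.0, -1.0]]
wrist_force: [-1.0, -0.3, -2.0]
opening: 0.0128
finger_force: 58.8
```

Request:
send_rows --rows '[{"x":0,"y":0,"z":0,"rx":0,"ry":0,"rz":0,"grip":0},{"x":0,"y":0,"z":0,"rx":0,"ry":0,"rz":0,"grip":0},{"x":0,"y":0,"z":0,"rx":0,"ry":0,"rz":0,"grip":0},{"x":0,"y":0,"z":0,"rx":0,"ry":0,"rz":0,"grip":0},{"x":0,"y":0,"z":0,"rx":0,"ry":0,"rz":0,"grip":0}]'

```text
time_s: 7.2
tool_pos: [0.507, -0.1717, 0.1129]
tool_rot: [[-0.893, 0.451, 0.0], [0.451, 0.893, -0.0], [-0.0, -0.0, -1.0]]
wrist_force: [-0.0, 0.5, -1.2]
opening: 0.0127
finger_force: 58.8
```

```bash
python3 - <<'E'
from h import *
s=arm.sense(); print(s["tool_pos"],s["tool_rot"],s["wrist_force"],s["time_s"])
out=[]
for n in ("scene","side","wrist"):
    p,im=snap(n,n+"5"); s=arm.sense()["tool_pos"]
    c=proj(p,s-[0,0,.0765]); k=20 if n!="wrist" else 40
    u,v=int(c[0])-k,int(c[1])-k; print(n,u,v,400/2/k,c,proj(p,[.508,-.1725,.03]))
    out.append(cv2.resize(im[v:v+2*k,u:u+2*k,::-1],(400,400),interpolation=cv2.INTER_CUBIC))
cv2.imwrite("pics/c5.png",cv2.resize(np.hstack(out),(798,266)))
E
```

```text
[ 0.50698577 -0.17167995  0.11293361] [[-8.92561360e-01  4.50925787e-01  3.90948918e-04]
 [ 4.50925740e-01  8.92561446e-01 -2.07510008e-04]
 [-4.42517546e-04 -8.92648520e-06 -9.99999902e-01]] [-0.03565297  0.49097907 -1.18324135] 7.2
scene 240 140 10.0 (np.float64(260.7693014163329), np.float64(160.22702846590607)) (np.float64(260.49762209970504), np.float64(162.34233007775362))
side 306 269 10.0 (np.float64(326.9725451871659), np.float64(289.82472899627146)) (np.float64(327.70812282205225), np.float64(291.57742540052993))
wrist 277 177 5.0 (np.float64(317.0875216273585), np.float64(217.7977044483962)) (np.float64(316.6962914215016), np.float64(216.51258038108196))
```

View pics/c5.png

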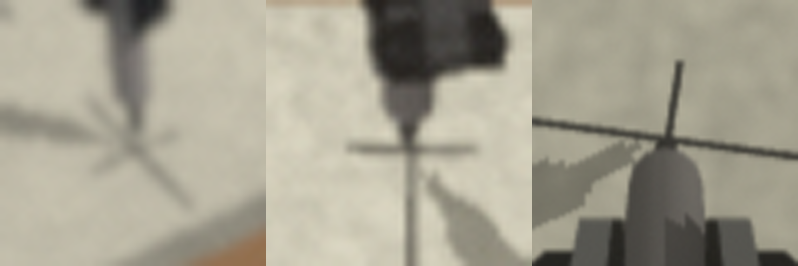

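Tip and cross nearly coincide in all three views: scene tip (260.3,159.5) and cross (260.6,162.5), side tip (327.3,290.0) and cross (327.8,291.4), wrist cross about (317.6,218.4). Now the remaining offset.

```bash
python3 - <<'E'
from h import *
s=arm.sense(); ps,pd,pw=[arm.camera_params(n) for n in ("scene","side","wrist")]
A=tri([ray(ps,260.3,159.5),ray(pd,327.35,290.05)]); B=tri([ray(ps,260.6,162.5),ray(pd,327.8,291.4)])
print(s["tool_pos"],A,B,B[0]-A[0]); print(onz(pw,317.6,218.4,.03))
# cleaner cross: fit lines in the unobstructed 'wrist5' and 'side0' pictures by dark thresholds
for f,p,(u,v),r in (("scene0",ps,(261,161.5),12),("side0",pd,(328,291),14)):
    im=cv2.imread(f"pics/{f}.png",0).astype(float); u0,v0=int(u)-r,int(v)-r
    c=im[v0:v0+2*r,u0:u0+2*r]; d=cv2.GaussianBlur(c,(0,0),6)-c; d[d<8]=0
    ys,xs=np.nonzero(d); w=d[ys,xs]; P=np.c_[xs+u0,ys+v0].astype(float)
    best=[]
    Q,W=P,w
    for k in range(2):
        g=max(((W*(abs((Q-q)@np.array([-np.sin(a),np.cos(a)]))<1)).sum(),a,tuple(q)) for a in np.arange(0,np.pi,.05) for q in Q)
        n=np.array([-np.sin(g[1]),np.cos(g[1])]); m=abs((Q-np.array(g[2]))@n)<1.3
        l=cv2.fitLine(Q[m].astype(np.float32),cv2.DIST_L2,0,.01,.01).ravel(); best.append(l); Q,W=Q[~m],W[~m]
    (a,b,x,y),(c2,e,x2,y2)=best; t=np.linalg.solve([[a,-c2],[b,-e]],[x2-x,y2-y]); q=(x+a*t[0],y+b*t[0])
    print(f,q,best,onz(p,*q,.03))
E
```

```text
[ 0.50689784 -0.17163944  0.11280129] (array([ 0.50662796, -0.17304682,  0.03804275]), [np.float64(0.00011866240482136878), np.float64(0.00011866240482128729)]) (array([ 0.5083474 , -0.17216589,  0.02984334]), [np.float64(7.599072001903472e-05), np.float64(7.599072001917333e-05)]) [ 0.00171944  0.00088093 -0.00819941]
[ 0.50955851 -0.17255101  0.03      ]
scene0 (np.float32(260.21835), np.float32(162.04068)) [array([  0.7002724,   0.7138758, 260.62265  , 162.45284  ], dtype=float32), array([  0.91175157,  -0.41074213, 259.82608   , 162.21739   ],
      dtype=float32)] [ 0.50721893 -0.17359117  0.03      ]
side0 (np.float32(327.52426), np.float32(291.16754)) [array([ 2.6034843e-03, -9.9999660e-01,  3.2752631e+02,  2.9038596e+02],
      dtype=float32), array([9.9866253e-01, 5.1702149e-02, 3.2704761e+02, 2.9114285e+02],
      dtype=float32)] [ 0.50819253 -0.17163687  0.03      ]
```

Request:
send_rows --rows '[{"x":-0.005,"y":0.003,"z":0.005,"rx":0,"ry":0,"rz":0,"grip":0},{"x":-0.005,"y":0.003,"z":0.01,"rx":0,"ry":0,"rz":0,"grip":0},{"x":-0.005,"y":0.003,"z":0.015,"rx":0,"ry":0,"rz":0,"grip":0},{"x":-0.005,"y":0.003,"z":0.019,"rx":0,"ry":0,"rz":0,"grip":0},{"x":-0.005,"y":0.003,"z":0.019,"rx":0,"ry":0,"rz":0,"grip":0}]'

```text
time_s: 7.77
tool_pos: [0.5078, -0.1714, 0.1085]
tool_rot: [[-0.893, 0.451, -0.001], [0.451, 0.893, 0.0], [0.001, -0.0, -1.0]]
wrist_force: [0.4, -1.0, -0.9]
opening: 0.0125
finger_force: 58.8
```

Request:
send_rows --rows '[{"x":0,"y":0,"z":0,"rx":0,"ry":0,"rz":0,"grip":0},{"x":0,"y":0,"z":0,"rx":0,"ry":0,"rz":0,"grip":0},{"x":0,"y":0,"z":0,"rx":0,"ry":0,"rz":0,"grip":0},{"x":0,"y":0,"z":0,"rx":0,"ry":0,"rz":0,"grip":0}]'

```text
time_s: 8.1
tool_pos: [0.5081, -0.1716, 0.109]
tool_rot: [[-0.893, 0.451, 0.0], [0.451, 0.893, -0.0], [-0.0, -0.0, -1.0]]
wrist_force: [0.4, -0.1, -0.6]
opening: 0.0123
finger_force: 58.8
```

```bash
python3 - <<'E'
from h import *
s=arm.sense(); print(s["tool_pos"],s["wrist_force"],s["time_s"])
out=[]
for n in ("scene","side","wrist"):
    p,im=snap(n,n+"6"); k=16 if n!="wrist" else 32
    u,v={"scene":(245,146),"side":(312,275),"wrist":(285,188)}[n]
    print(proj(p,s["tool_pos"]-[0,0,.0768]),proj(p,[.508,-.1725,.03]))
    c=cv2.resize(im[v:v+2*k,u:u+2*k,::-1],(400,400),interpolation=cv2.INTER_CUBIC).astype(float)
    out.append(np.clip((c-60)*1.5,0,255).astype(np.uint8))
cv2.imwrite("pics/c6.png",np.hstack([cv2.resize(o,(400,400)) for o in out[:2]]))
E
```

```text
[ 0.50806956 -0.17155525  0.10899078] [ 0.37454917 -0.10329878 -0.59177498] 8.1
(np.float64(260.7673092572049), np.float64(161.78900989670396)) (np.float64(260.49762209970504), np.float64(162.34233007775362))
(np.float64(327.4522251033991), np.float64(290.58127506675356)) (np.float64(327.70812282205225), np.float64(291.57742540052993))
(np.float64(317.09972153766523), np.float64(217.72805113742982)) (np.float64(315.86569671078416), np.float64(217.12485862220035))
```

View pics/c6.png

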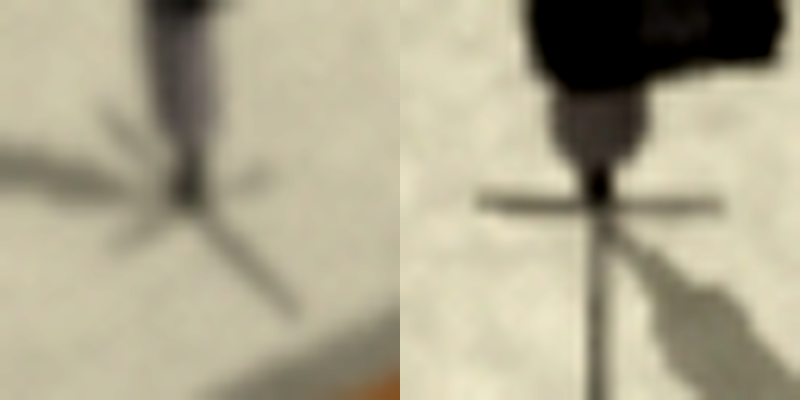

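In the enlarged views the point stands right at the cross in both: scene (187,206) against cross (194,208), side (198,206) against (198,205). Force shows no contact yet. I'll refine using the punch's axis line, by differencing against the first pictures.

```bash
python3 - <<'E'
from h import *
s=arm.sense()["tool_pos"]
for n,q,v0,v1,u0,u1 in (("scene",(260.22,162.04),150,165,250,270),("side",(327.52,291.17),281,295,317,338)):
    p=arm.camera_params(n)
    a=cv2.imread(f"pics/{n}0.png",0).astype(float); b=cv2.imread(f"pics/{n}6.png",0).astype(float)
    d=cv2.resize(a-b,None,fx=4,fy=4,interpolation=cv2.INTER_LINEAR)  # u4=(u+.5)*4-.5
    m0=proj(p,s-[0,0,.0768]);m1=proj(p,s-[0,0,.05]); sl=(m1[0]-m0[0])/(m1[1]-m0[1])
    print(n,"pred slope",sl)
    for v in range(v0,v1):
        r=a[v,u0:u1]-b[v,u0:u1]; print(v,round(m0[0]+sl*(v-m0[1]),2),r.astype(int).tolist())
    print("cross",q,"u0",u0)
E
```

```text
scene pred slope 0.10809459581064945
150 259.49 [-7, -5, -6, -5, -3, 10, 38, 68, 80, 76, 64, 46, 23, 4, -4, -4, -5, -6, -5, -4]
151 259.6 [-5, -6, -5, -6, -4, 7, 32, 66, 81, 75, 62, 47, 25, 4, -3, -4, -6, -6, -6, -5]
152 259.71 [-4, -3, -6, -5, -3, 4, 26, 61, 78, 74, 64, 51, 26, 6, -4, -5, -6, -5, -6, -4]
153 259.82 [-4, -4, -4, -4, -5, 2, 21, 56, 79, 74, 65, 52, 30, 7, -4, -5, -5, -4, -7, -7]
154 259.93 [-4, -4, -6, -5, -4, -2, 16, 50, 74, 73, 63, 51, 30, 5, -4, -3, -6, -5, -5, -3]
155 260.04 [-4, -6, -5, -4, -3, -2, 15, 45, 70, 71, 64, 50, 26, 6, -3, -5, -5, -6, -4, -3]
156 260.14 [-4, -3, -4, -4, -3, 0, 11, 34, 59, 71, 62, 44, 24, 5, -4, -5, -4, -4, -5, -5]
157 260.25 [2, 2, -1, -2, -4, -2, 5, 20, 45, 68, 67, 44, 16, 2, -4, -5, -4, -4, -7, -6]
158 260.36 [16, 16, 11, 4, 2, -2, 1, 8, 30, 64, 73, 42, 12, 1, -4, -2, -3, -4, -6, -1]
159 260.47 [38, 36, 30, 20, 14, 6, 3, 5, 24, 58, 72, 38, 10, -1, -4, -4, -5, -5, -5, -4]
160 260.58 [45, 45, 43, 37, 30, 19, 14, 10, 22, 55, 64, 38, 8, -4, -3, -6, -6, -5, -5, -7]
161 260.68 [38, 40, 40, 39, 36, 29, 25, 18, 22, 37, 46, 26, 5, -3, -5, -6, -
[... 1223 characters left out ...]
-28, -28, -29, -30, -29, -27, -28, -28, -18, 43, 56, 55, -10, -28, -27, -28, -27, -28, -27, -27, -27]
290 327.46 [-28, -25, -24, -23, -24, -27, -26, -26, -23, 17, 34, 41, -14, -24, -27, -27, -28, -28, -29, -24, -27]
291 327.44 [-27, -23, -25, -24, -24, -20, -19, -20, -20, -13, -9, -9, -14, -21, -23, -25, -22, -22, -25, -22, -23]
292 327.42 [-29, -30, -26, -27, -29, -24, -25, -25, -25, -24, -16, -3, -5, -20, -25, -26, -23, -27, -28, -27, -26]
293 327.41 [-28, -26, -32, -31, -30, -28, -27, -26, -27, -29, -19, 13, 20, -4, -22, -27, -28, -30, -28, -27, -29]
294 327.39 [-26, -27, -30, -30, -26, -27, -30, -27, -28, -25, -17, 4, 23, 24, 0, -11, -17, -28, -24, -29, -29]
cross (327.52, 291.17) u0 317
```

By the axis lines the tip is within about 0.7 mm of the cross in world x and y. I'll make that small nudge while still in the air, then lower gently and watch the force.

Request:
send_rows --rows '[{"x":-0.002,"y":0.003,"z":0,"rx":0,"ry":0,"rz":0,"grip":0},{"x":-0.002,"y":0.003,"z":0,"rx":0,"ry":0,"rz":0,"grip":0},{"x":-0.002,"y":0.003,"z":0,"rx":0,"ry":0,"rz":0,"grip":0},{"x":-0.002,"y":0.003,"z":0,"rx":0,"ry":0,"rz":0,"grip":0}]' --newtons 80

```text
time_s: 8.58
tool_pos: [0.5087, -0.1711, 0.1089]
tool_rot: [[-0.893, 0.451, -0.0], [0.451, 0.893, -0.0], [0.0, -0.0, -1.0]]
wrist_force: [0.6, 0.3, -1.6]
opening: 0.0122
finger_force: 77.7
```

Request:
send_rows --rows '[{"x":0,"y":0,"z":0.003,"rx":0,"ry":0,"rz":0,"grip":0},{"x":0,"y":0,"z":0.006,"rx":0,"ry":0,"rz":0,"grip":0},{"x":0,"y":0,"z":0.009,"rx":0,"ry":0,"rz":0,"grip":0},{"x":0,"y":0,"z":0.012,"rx":0,"ry":0,"rz":0,"grip":0},{"x":0,"y":0,"z":0.015,"rx":0,"ry":0,"rz":0,"grip":0}]'

```text
time_s: 9.0
tool_pos: [0.5088, -0.1713, 0.1063]
tool_rot: [[-0.893, 0.451, 0.0], [0.451, 0.893, -0.0], [-0.0, 0.0, -1.0]]
wrist_force: [-1.9, 0.0, 1.4]
opening: 0.0122
finger_force: 77.7
```

Request:
send_rows --rows '[{"x":0,"y":0,"z":0.001,"rx":0,"ry":0,"rz":0,"grip":0},{"x":0,"y":0,"z":0.002,"rx":0,"ry":0,"rz":0,"grip":0},{"x":0,"y":0,"z":0.003,"rx":0,"ry":0,"rz":0,"grip":0},{"x":0,"y":0,"z":0.004,"rx":0,"ry":0,"rz":0,"grip":0},{"x":0,"y":0,"z":0.005,"rx":0,"ry":0,"rz":0,"grip":0}]'

```text
time_s: 9.42
tool_pos: [0.5088, -0.1713, 0.1052]
tool_rot: [[-0.893, 0.451, 0.0], [0.451, 0.893, -0.0], [-0.0, -0.0, -1.0]]
wrist_force: [-0.1, 0.4, 3.2]
opening: 0.0121
finger_force: 77.7
```

Request:
send_rows --rows '[{"x":0,"y":0,"z":0.002,"rx":0,"ry":0,"rz":0,"grip":0},{"x":0,"y":0,"z":0.004,"rx":0,"ry":0,"rz":0,"grip":0},{"x":0,"y":0,"z":0.006,"rx":0,"ry":0,"rz":0,"grip":0},{"x":0,"y":0,"z":0.008,"rx":0,"ry":0,"rz":0,"grip":0},{"x":0,"y":0,"z":0.01,"rx":0,"ry":0,"rz":0,"grip":0}]'

```text
time_s: 9.83
tool_pos: [0.5088, -0.1713, 0.1031]
tool_rot: [[-0.893, 0.451, 0.0], [0.451, 0.893, -0.0], [-0.0, 0.0, -1.0]]
wrist_force: [-0.5, 0.8, 4.4]
opening: 0.012
finger_force: 77.8
```

Request:
send_rows --rows '[{"x":0,"y":0,"z":0.002,"rx":0,"ry":0,"rz":0,"grip":0},{"x":0,"y":0,"z":0.004,"rx":0,"ry":0,"rz":0,"grip":0},{"x":0,"y":0,"z":0.004,"rx":0,"ry":0,"rz":0,"grip":0},{"x":0,"y":0,"z":0.004,"rx":0,"ry":0,"rz":0,"grip":0}]'

```text
time_s: 10.17
tool_pos: [0.5088, -0.1712, 0.1023]
tool_rot: [[-0.893, 0.451, 0.0], [0.451, 0.893, -0.0], [-0.0, 0.0, -1.0]]
wrist_force: [-1.0, 0.5, 4.3]
opening: 0.0122
finger_force: 77.8
```

Request:
send_rows --rows '[{"x":0,"y":0,"z":0,"rx":0,"ry":0,"rz":0,"grip":0}]'

```text
time_s: 10.25
tool_pos: [0.5088, -0.1712, 0.1023]
tool_rot: [[-0.893, 0.451, 0.0], [0.451, 0.893, -0.0], [-0.0, -0.0, -1.0]]
wrist_force: [-0.2, 0.3, 4.7]
opening: 0.0125
finger_force: 77.8
```

Request:
send_rows --rows '[{"x":0,"y":0,"z":0,"rx":0,"ry":0,"rz":0,"grip":0}]'

```text
time_s: 10.33
tool_pos: [0.5088, -0.1712, 0.1022]
tool_rot: [[-0.893, 0.451, 0.0], [0.451, 0.893, -0.0], [-0.0, -0.0, -1.0]]
wrist_force: [-0.4, -0.5, 5.0]
opening: 0.0123
finger_force: 77.8
```

Request:
send_rows --rows '[{"x":0,"y":0,"z":0,"rx":0,"ry":0,"rz":0,"grip":0}]'

```text
time_s: 10.42
tool_pos: [0.5088, -0.1712, 0.1022]
tool_rot: [[-0.893, 0.451, 0.0], [0.451, 0.893, -0.0], [-0.0, -0.0, -1.0]]
wrist_force: [-0.7, 0.6, 5.1]
opening: 0.0123
finger_force: 77.8
```

Request:
send_rows --rows '[{"x":0,"y":0,"z":0,"rx":0,"ry":0,"rz":0,"grip":0}]'

```text
time_s: 10.5
tool_pos: [0.5088, -0.1712, 0.1022]
tool_rot: [[-0.893, 0.451, 0.0], [0.451, 0.893, -0.0], [-0.0, 0.0, -1.0]]
wrist_force: [-0.3, 0.5, 4.3]
opening: 0.0123
finger_force: 77.8
```

```bash
python3 - <<'E'
from h import *
F=[];Z=[]
for i in range(12):
    im=arm.camera("side"); s=arm.sense(); F.append(s["wrist_force"]);Z.append(s["tool_pos"])
print(np.mean(F,0),np.std(F,0),np.mean(Z,0),s["tool_rot"],s["time_s"])
cv2.imwrite("pics/side7.png",im[:,:,::-1]); arm_s=arm.camera("scene"); cv2.imwrite("pics/scene7.png",arm_s[:,:,::-1])
for n,v,u0,u1 in (("scene",range(149,166),250,270),("side",range(283,295),317,338)):
    b=cv2.imread(f"pics/{n}7.png",0).astype(int)
    for r in v: print(r,b[r,u0:u1].tolist())
E
```

```text
[-0.58913558  0.06308963  4.74231507] [0.80590445 0.59251901 0.63402922] [ 0.50873664 -0.17121284  0.10216423] [[-8.92563120e-01  4.50922435e-01  1.87735271e-04]
 [ 4.50922428e-01  8.92563139e-01 -8.00598810e-05]
 [-2.03666380e-04  1.31955471e-05 -9.99999979e-01]] 11.1
149 [190, 191, 189, 189, 185, 171, 139, 106, 92, 89, 95, 116, 145, 168, 180, 184, 187, 189, 188, 191]
150 [192, 192, 189, 189, 187, 173, 146, 113, 97, 99, 109, 131, 158, 178, 186, 187, 189, 191, 189, 192]
151 [192, 190, 190, 190, 187, 178, 152, 117, 101, 104, 120, 136, 161, 180, 185, 187, 187, 189, 189, 190]
152 [193, 191, 189, 187, 186, 179, 156, 123, 104, 109, 121, 137, 160, 179, 186, 186, 186, 185, 188, 188]
153 [192, 189, 186, 183, 183, 180, 161, 127, 107, 110, 119, 135, 158, 178, 185, 186, 185, 186, 186, 187]
154 [192, 188, 181, 174, 176, 177, 162, 129, 108, 108, 119, 132, 154, 177, 185, 187, 185, 185, 186, 187]
155 [189, 185, 179, 167, 166, 170, 161, 134, 109, 110, 119, 131, 152, 176, 186, 187, 185, 187, 187, 186]
156 [186, 186, 182, 171, 158, 159, 156, 133, 112, 109, 117, 129, 151, 176, 186, 186, 187, 188, 189, 
[... 1528 characters left out ...]
0, 93, 107, 165, 199, 204, 200, 201, 200, 203]
289 [195, 194, 197, 196, 197, 202, 204, 201, 167, 121, 99, 93, 112, 151, 192, 202, 200, 199, 196, 199, 200]
290 [193, 173, 169, 167, 167, 171, 174, 176, 165, 129, 91, 84, 121, 165, 180, 180, 179, 178, 177, 178, 185]
291 [195, 161, 150, 136, 133, 128, 132, 129, 130, 119, 89, 74, 113, 129, 143, 142, 139, 144, 147, 150, 164]
292 [201, 198, 199, 184, 179, 174, 173, 170, 169, 163, 127, 101, 135, 131, 162, 167, 167, 166, 174, 180, 182]
293 [203, 201, 203, 206, 205, 200, 196, 194, 192, 188, 137, 113, 131, 140, 167, 174, 185, 188, 193, 198, 197]
294 [197, 196, 198, 200, 201, 198, 196, 195, 191, 189, 143, 126, 133, 138, 141, 148, 170, 176, 182, 195, 199]
```

```bash
python3 -c "
from cell import arm
print(arm.finish_job())"
```

```text
the job is handed in; nothing more can be done
None
```

The punch is standing upright with its point on the pencilled cross, about 0.7 mm off at most by the camera views. It is still gripped and pressed in about 4.5 mm of its 9.5 mm travel (about 6 N), it has not gone off, and the job is handed in.

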